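Seat the beater in the mixer drive and hold it home

TASK

Take the wire beater out of the frosted storage box by its square grip and put its stem into the drive socket on top of the stand mixer, turning it until the ribs mesh with the socket's slots. Push it down against the spring until the collar sits flush on the socket, upright, and finish while still holding the beater pressed fully home: do not let go. Leave the sugar bowl, the timer and the spatula where they stand.

Things in the scene. Friction and masses are not known exactly. Their poses are not given: they have to be found in the camera images.
- beater: Steel wire beater, 100-225 g, upright at the start. Origin: centre of the underside of its round collar (40 mm wide, 6 mm thick); z up. Ribs, wire loops and grip faces all lie along body x and y, so quarter turns are equivalent. Above the collar a 13 mm shaft with four thin wire loops reaching 39 mm out, 9 to 55 mm above the origin.
- beater_grip (a point): Centre of the beater's black square grip, 28 x 28 mm and 32 mm high, 88 mm above the beater's origin; axes as beater.
- beater_tip (a point): Lower end of the beater's stem, 22 mm below its origin. The stem has a plus-shaped section: two ribs, each 26 mm long and 6 mm thick, one along body x and one along y, lower edges rounded.
- storage_box: Fixed frosted plastic box, 130 x 130 mm, 45 mm high, origin at the centre of its underside. In the middle of its top a round hole, 30 mm wide, 35 mm deep: the beater's stem hangs loosely in it at any angle, collar resting on the top. An open flap leans outward along the box's +y edge, up to 89 mm above the table.
- drive_mouth (a point): Centre of the drive socket's top face, level, 131 mm above the table. The socket is a 49 mm square grey block in a steel ring (100 mm wide, 8 mm lower) on the mixer base. A plus-shaped hole opens upward: two slots, each 29 mm long, 9 mm wide, one along this frame's x, one along y. It starts at any angle; gears hold it (turning it takes 0.8 N m).
- ejector (a joint): Spring-loaded ejector plate in the socket: how far it is pushed down, in m, 0 at rest. At rest it lies 12 mm below the socket's face, where the stem meets it; with the collar flush it reads 0.010. It pushes up with 4 N at 0 and 9 N at 0.010, more than the beater weighs, so the beater rises if not held down.
- mixer: Fixed navy stand mixer, origin on the table under the drive socket's axis. Base 200 mm (x) by 330 mm (y), 95 mm high, from 90 mm on the +y side to 240 mm on the -y side of the origin. On it a round column, 92 mm wide, centred 180 mm from the origin towards -y, with the head turned away to -y, top at 273 mm.
- sugar_bowl: White ceramic sugar bowl with its lid, 94 mm wide, 99 mm high, origin at the centre of its underside. Bystander.
- timer: Round steel kitchen timer with a dial, 72 mm wide, 44 mm high, origin at the centre of its underside. Bystander.
- spatula: Orange silicone spatula lying flat, about 280 mm long. Bystander.

How it is judged:
By the outcome, as a careful person would: the job done as asked, in the order asked, and still so for the second after the job is handed in, while the arm keeps its last pose, push and grip.
It also fails if it takes over 40 s, if anything falls off the work surface, if the arm or the gripper's body presses on something with over 40 N, if the wrist force passes 120 N, or if a joint passes its speed limit or range.

ROBOT

A 7-joint arm with a two-finger parallel gripper is mounted at the origin on the work surface. World frame = base frame: x ahead of the robot, y to its left, z up, the work surface at z = 0. Lengths are in mm, angles in rad, forces in N, time in s.
With the tool pointing down it reaches from about 400 to 875 mm from the base axis. Payload 4.4 kg.
Tool frame: the origin (TCP) lies at the very end of the fingers, on their centre line; the grasp point (between the pads) lies 19 mm behind it; z points along the fingers, y is the line along which they close (so a half turn about z gives the same grasp; the last joint's range is limited). The gripper opens to 85 mm and grips with 20 to 120 N. Pads are 22 mm wide; open, the fingers measure 114 mm over their backs; the gripper's body (76 mm by 85 mm) begins 54 mm behind the grasp point. The pads swing forward as they close: fully open they stand 13 mm farther back than shut.
Start: joints at [-1.319, 0.628, 0.038, 1.517, -0.027, 0.996, -0.02], TCP at [203.087, 617.474, 231.313] pointing down, gripper open.
Joint ranges: [-3.06, 3.06], [-0.37, 2.12], [-1.25, 1.32], [0.18, 2.47], [-1.1, 4.24], [0.23, 1.98], [-2.94, 2.94]. Speed limits (rad/s): [2.57, 2.57, 3.14, 3.14, 3.14, 3.14, 3.14].

INTERFACE

Orientations are given as [roll, pitch, yaw] about the fixed x, y, z axes, in that order (R = Rz(yaw) Ry(pitch) Rx(roll)).
In Python, from cell import ctrl gives the robot as it stands.
- The arm moves only by the tool step_arm, never from a script. Its argument "series" is a list that holds one entry, the list of rows, each a list of 7 numbers: the turn, a rotation vector about the tool's x, y, z as a fraction of full scale, then the shift along the tool's x, y, z as a fraction of full scale, then the closure, from 0 (fully open) to 1 (shut). In form: [[[ax, ay, az, tx, ty, tz, gripper], ...]]. A call has 1 to 12 rows; each row shifts and turns the commanded pose from where the row before left it, along the tool's axes as they then stand; what a row does not reach is not made up. Full scale, the value 1, is 150 mm for a shift and 45 degrees for a turn. A row lasts 1/10 s, in which the tool goes at most 50 mm and 8.59 degrees, less where a joint would pass 70% of its speed; a pose out of reach is approached as far as the arm can. A call with a number of a shift or a turn outside -1 to 1 is refused whole. A call with a gripper value outside its range is refused whole. The fingers move at their own pace and stop on an object; the grip force is fixed at half the most. Time passes only in rows, so rows that do not move let the fingers close. It gives the time, the measured TCP pose, the force, the opening and the grip force at its end, in the units of the state.
- ctrl.read_state(): the state, without advancing time (a new reading comes with each control period).
- ctrl.get_image(name): name is "side" or "top"; returns a dict with "img" (480x640x3 uint8, red, green, blue), "fx", "fy", "cx", "cy" (pixels), "R" (3x3) and "t" (3): a world point X has camera coordinates R X + t. Camera axes: x right, y down, z forward; pixel columns grow to the right and rows downward; lengths in mm; the calibration is good to about 2 mm. A picture is of the moment at which its call begins. There is no depth.
- ctrl.finish_job(): hands the job in; it is judged then, once.
Trained networks look in a picture, given as the dict that the camera call returned (one of the last four; its "shot" number tells which), for a name from the list of things; names that differ only in an ending like _2 or _b are one class to them, and where a whole thing is asked for, a point or a joint stands for the part that bears it (a point fixed in the world has none). Each returns a list of dicts, best first, with "score" (0 to 1); they miss things now and then, are a little off and sometimes report something else, mostly with a low value. They report only what shows in the picture. A call takes as long as a camera call.
- ctrl.recognise(picture, thing): "centre" ([column, row] in pixels, amid what is visible of it).
The state is a dict: "clock": time; "qpos": joint angles; "qd": joint speeds; "tau": joint torques, N m; "eef_pos": TCP position; "tool_rot": TCP orientation; "force": force on the tool from outside, world axes, zero at the start; "torque": the same for the moment, N m; "width": finger opening in mm; "gripper_force": force on a finger pad.
Only numpy, scipy, OpenCV 4.12 (cv2) and the standard library are available. Lean on these libraries where they do the work, as an engineer would, in place of code of your own. Each camera call takes 0.05 s, during which the arm holds its last target. There are 200 camera calls.

## Working session

There is one attempt and no reset: what is moved stays moved. The work goes in short steps, Python scripts to look and compute and a tool call to move; the robot and the scene stay as the last step left them, time stands still between calls to the robot, and variables do not carry over. Pictures are saved under pics/ and viewed, at most 10 in all, crops included, and the job is handed in when it is done.

Besides the shell and the picture viewer there is one more tool, called after "Emit:" in YAML: its name, and indented under it one key for each argument. step_arm: Moves the arm, as the interface text tells. Shift numbers are shares of 150 mm and turn numbers shares of 45 degrees, none past 1 either way. Its arguments: {"type":"object","properties":{"series":{"type":"array","items":{"type":"array","items":{"type":"array","items":{"type":"number","minimum":-1,"maximum":1}}}}},"required":["series"]}

```bash
mkdir -p pics; cat > h.py <<'E'
import numpy as np, cv2
from cell import ctrl
def ray(p,uv):
    d=np.array([(uv[0]-p['cx'])/p['fx'],(uv[1]-p['cy'])/p['fy'],1.0]); R=np.array(p['R']);t=np.array(p['t'])
    return -R.T@t, R.T@d
def atz(p,uv,z):
    o,d=ray(p,uv); return o+d*(z-o[2])/d[2]
def proj(p,X):
    c=np.array(p['R'])@np.array(X,float)+np.array(p['t']); return np.array([p['fx']*c[0]/c[2]+p['cx'],p['fy']*c[1]/c[2]+p['cy']])
def tri(ps,uvs):
    A=np.zeros((3,3));b=np.zeros(3)
    for p,uv in zip(ps,uvs):
        o,d=ray(p,uv);d=d/np.linalg.norm(d);M=np.eye(3)-np.outer(d,d);A+=M;b+=M@o
    return np.linalg.solve(A,b)
def save(p,n): cv2.imwrite('pics/'+n,cv2.cvtColor(p['img'],cv2.COLOR_RGB2BGR))
E
python3 - <<'E'
from h import *
s=ctrl.read_state();print({k:np.round(v,3).tolist() for k,v in s.items()})
P={}
for n in('top','side'):
    p=P[n]=ctrl.get_image(n);save(p,n+'0.png');print(n,np.round(ray(p,(320,240)),2).tolist(),p['fx'])
    for t in('beater','beater_grip','beater_tip','storage_box','drive_mouth','mixer','sugar_bowl','timer','spatula'):
        print(t,[(np.round(r['centre'],1).tolist(),round(r['score'],2)) for r in ctrl.recognise(p,t)[:2]])
E
```

```text
{'clock': 0.0, 'qpos': [-1.319, 0.629, 0.038, 1.518, -0.027, 0.996, -0.02], 'qd': [0.001, -0.001, -0.001, 0.001, -0.001, 0.001, 0.001], 'tau': [-0.002, -56.34, 1.226, -19.345, 0.011, 0.011, -0.0], 'eef_pos': [202.86, 616.897, 230.401], 'tool_rot': [-3.14, -0.0, 2.824], 'force': [0.388, 0.517, -0.174], 'torque': [-0.031, -0.001, 0.059], 'gripper_force': 0.0, 'width': 85.332}
top [[464.38, 162.35, 942.39], [0.19, -0.03, -0.98]] 439.48871765676313
beater [([277.0, 300.8], 0.68), ([364.5, 180.2], 0.68)]
beater_grip [([276.7, 300.2], 0.87)]
beater_tip [([278.7, 297.9], 0.97), ([364.9, 182.0], 0.73)]
storage_box [([266.8, 306.4], 0.86)]
drive_mouth [([457.1, 299.6], 0.65)]
mixer [([506.1, 315.0], 0.62), ([460.0, 300.6], 0.58)]
sugar_bowl [([288.8, 182.3], 0.88)]
timer [([365.4, 180.1], 0.82)]
spatula [([163.7, 265.1], 0.71), ([277.7, 297.0], 0.45)]
side [[259.27, -479.44, 766.23], [0.34, 0.66, -0.67]] 506.6611861729693
beater [([260.1, 207.3], 0.68), ([275.4, 243.3], 0.59)]
beater_grip [([274.7, 243.6], 0.89), ([366.9, 414.4], 0.34)]
beater_tip [([274.3, 241.8], 0.81)]
storage_box [([267.0, 266.4], 0.98), ([434.3, 287.5], 0.64)]
drive_mouth [([357.2, 367.6], 0.97)]
mixer [([364.9, 410.9], 0.61)]
sugar_bowl [([385.4, 231.2], 0.97)]
timer [([435.0, 285.0], 0.94)]
spatula [([260.7, 206.6], 0.67)]
```

View pics/top0.png

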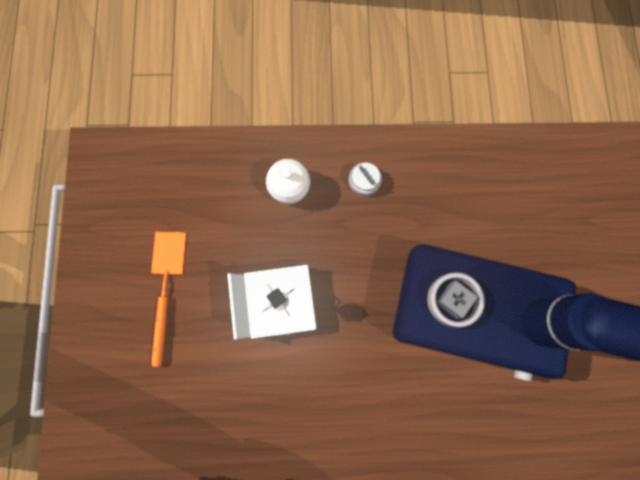

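View pics/side0.png

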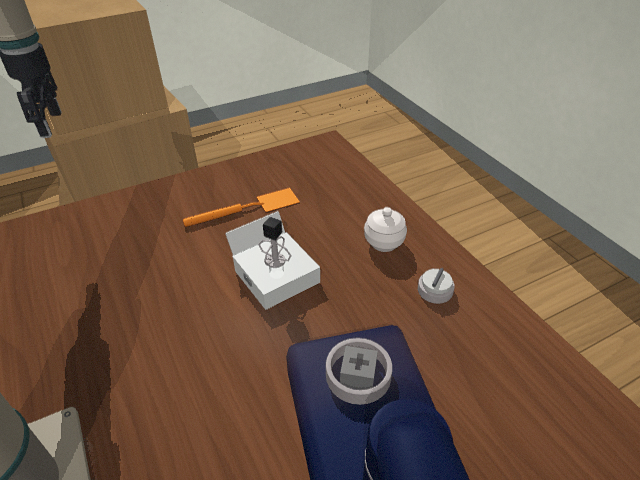

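Top: the beater grip is at about (277,298) in the box, with the flap on the left, and the socket is at (459,298). Next I'll rectify crops on known planes to get the angles.

```bash
cat >> h.py <<'E'
def rect(p,c,z,half=50,s=4):
    # image: col = +x right, row = -y (up=+y), centred on c
    w=[(-half,half),(half,half),(half,-half),(-half,-half)]
    src=np.float32([proj(p,(c[0]+a,c[1]+b,z)) for a,b in w]); n=2*half*s
    H=cv2.getPerspectiveTransform(src,np.float32([[0,0],[n,0],[n,n],[0,n]]))
    im=cv2.warpPerspective(cv2.cvtColor(p['img'],cv2.COLOR_RGB2BGR),H,(n,n),flags=cv2.INTER_CUBIC)
    for k in range(0,n,10*s): cv2.line(im,(k,0),(k,6 if k%n else 6),(0,0,255),1); cv2.line(im,(0,k),(6,k),(0,0,255),1)
    cv2.drawMarker(im,(n//2,n//2),(0,255,0),cv2.MARKER_CROSS,10,1)
    return im
E
python3 - <<'E'
from h import *
T=ctrl.get_image('top');S=ctrl.get_image('side')
m=tri([T,S],[(460,299),(359,363)]);g=tri([T,S],[(277,298.5),(273,228)])
print('mouth',m,atz(T,(460,299),131),atz(S,(359,363),131));print('grip',g,atz(T,(277,298),149), atz(S,(273,228.5),133))
a=atz(T,(460,299),131)[:2].round();b=atz(T,(277,298),149)[:2].round();print(a,b)
for n,X in(('bowl',(288,180)),('timer',(366,179)),('spat',(165,300))):print(n,atz(T,X,40).round())
im=np.vstack([np.hstack([rect(T,a,131,35),rect(S,a,131,35)]),np.hstack([rect(T,b,149,35),rect(S,b,149,35)])])
cv2.imwrite('pics/r0.png',im)
cv2.imwrite('pics/r1.png',np.hstack([rect(T,b,77,50),rect(T,b,45,100,2)]))
E
```

```text
mouth [ 508.5798984  -118.73728113  132.93689988] [ 509.18514112 -119.62333923  131.        ] [ 508.81197925 -117.50359308  131.        ]
grip [517.62073699 217.05997334 138.44255574] [516.93189664 216.6281747  149.        ] [520.17070237 221.48130354 133.        ]
[ 509. -120.] [517. 217.]
bowl [776. 199.  40.]
timer [775.  31.  40.]
spat [525. 450.  40.]
```

View pics/r0.png

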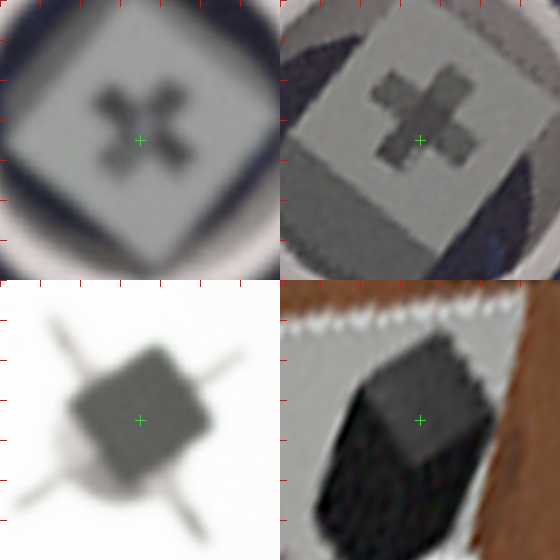

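View pics/r1.png

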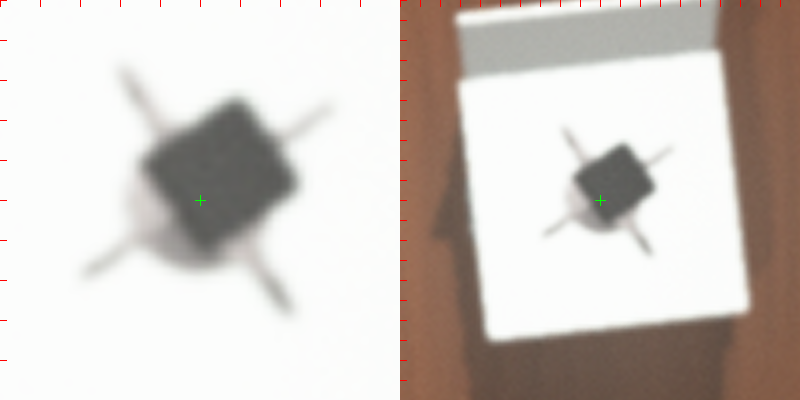

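Socket slots are at about 54° (mod 90) and the beater at about 35°. Fitting numerically.

```bash
cat >> h.py <<'E'
def fit(p,c,z,half,lo,hi,s=4):
    g=cv2.cvtColor(rect(p,c,z,half,s),cv2.COLOR_BGR2GRAY); g[:8]=hi+1; g[:,:8]=hi+1
    m=((g>=lo)&(g<=hi)).astype(np.uint8); m=cv2.morphologyEx(m,cv2.MORPH_OPEN,np.ones((5,5)))
    out=[]
    for k in sorted(cv2.findContours(m,0,2)[0],key=cv2.contourArea)[::-1][:2]:
        (x,y),wh,a=cv2.minAreaRect(k); out.append((round(c[0]+x/s-half,1),round(c[1]-y/s+half,1),np.round(np.array(wh)/s,1).tolist(),round(-a%90,1)))
    return out
E
python3 - <<'E'
from h import *
T=ctrl.get_image('top');S=ctrl.get_image('side')
a=(509,-117);b=(518,219)
for n,p in(('T',T),('S',S)):
    g=cv2.cvtColor(rect(p,a,131,22),cv2.COLOR_BGR2GRAY);print(np.percentile(g,[2,10,20,40,60,80]))
    for t in (95,105,115,125): print(n,'slot',t,fit(p,a,131,18,0,t))
    print(n,'block',fit(p,a,131,42,125,185))
    for t in (90,120): print(n,'grip',fit(p,b,149,28,0,t),fit(p,b,149,28,50,t))
E
```

```text
[ 70.  93. 107. 140. 154. 157.]
T slot 95 [(504.7, -114.3, [14.7, 7.1], 29.7), (516.0, -121.8, [10.0, 5.2], 46.5)]
T slot 105 [(509.7, -117.0, [20.2, 21.7], 3.9)]
T slot 115 [(509.8, -117.2, [21.9, 23.1], 4.2)]
T slot 125 [(509.6, -117.3, [23.2, 24.4], 4.2)]
T block [(510.1, -116.7, [49.8, 50.7], 50.7), (516.7, -123.4, [59.7, 85.3], 37.9)]
T grip [] []
T grip [(517.0, 218.1, [25.3, 28.0], 35.4)] [(517.0, 218.1, [25.3, 28.0], 35.4)]
[ 45.  74.  87. 128. 132. 134.]
S slot 95 [(509.8, -114.7, [24.4, 24.7], 4.1), (526.2, -134.2, [1.0, 1.0], 0.0)]
S slot 105 [(509.9, -114.5, [25.4, 25.2], 4.8), (494.1, -134.2, [1.0, 2.2], 0.0)]
S slot 115 [(510.0, -114.5, [26.0, 26.0], 4.8), (494.4, -133.9, [1.8, 2.8], 0.0)]
S slot 125 [(510.3, -114.5, [26.7, 27.6], 4.2), (494.6, -133.5, [2.5, 3.2], 0.0)]
S block [(510.2, -114.3, [48.9, 48.7], 50.3), (520.2, -108.0, [95.8, 62.9], 43.5)]
S grip [(518.9, 218.1, [53.8, 53.8], 0.0)] [(518.9, 223.0, [24.9, 25.6], 34.2), (538.5, 218.1, [53.8, 14.5], 0.0)]
S grip [(518.9, 218.1, [53.8, 53.8], 0.0)] [(523.9, 218.1, [43.7, 53.7], 0.0), (494.7, 206.9, [1.4, 4.1], 74.7)]
```

Emit:
step_arm:
  series:
    - [[0,0,0.165,0,0,0,0],[0,0,0.165,0,0,0,0],[0,0,0.165,0,0,0,0],[0,0,0.165,0,0,0,0],[0,0,0.165,0,0,0,0],[0,0,0,0,0,0,0]]

```text
clock: 1.8
eef_pos: [202.9, 617.5, 231.2]
tool_rot: [3.141, 0.0, 2.176]
force: [-0.2, 0.0, -0.5]
width: 85.2
gripper_force: 0.0
```

Emit:
step_arm:
  series:
    - [[0,0,0,-0.281,0.018,0.01,0],[0,0,0,-0.281,0.018,0.01,0],[0,0,0,-0.281,0.018,0.01,0],[0,0,0,-0.281,0.018,0.01,0],[0,0,0,-0.281,0.018,0.01,0],[0,0,0,-0.281,0.018,0.01,0],[0,0,0,-0.281,0.018,0.01,0],[0,0,0,-0.281,0.018,0.01,0],[0,0,0,-0.281,0.018,0.01,0],[0,0,0,-0.281,0.018,0.01,0],[0,0,0,-0.281,0.018,0.01,0],[0,0,0,-0.281,0.018,0.01,0]]

```text
clock: 3.0
eef_pos: [518.5, 218.6, 213.5]
tool_rot: [3.141, -0.0, 2.18]
force: [0.3, 1.3, 0.1]
width: 85.4
gripper_force: 0.0
```

```bash
python3 - <<'E'
from h import *
s=ctrl.read_state();print(s['eef_pos'],s['tool_rot'],s['qpos'])
T=ctrl.get_image('top');S=ctrl.get_image('side')
e=s['eef_pos']
for p in(T,S): print(proj(p,e),proj(p,(518,220.5,149)))
u=[cv2.resize(cv2.cvtColor(p['img'],cv2.COLOR_RGB2BGR)[y-75:y+75,x-65:x+65],None,fx=3,fy=3,interpolation=2) for p,(x,y) in((T,(275,300)),(S,(275,215)))]
cv2.imwrite('pics/m1.png',np.hstack(u))
E
```

```text
[518.45851428 218.5575761  213.48748773] [ 3.14094747e+00 -9.91212391e-05  2.17962051e+00] [-0.5894889   0.53137276  0.21325647  1.79072767 -0.1456043   0.83412682
  0.30203518]
[273.12585781 294.53825763] [274.83008793 297.44539523]
[269.63626012 195.96427166] [271.56429997 222.74707515]
```

View pics/m1.png

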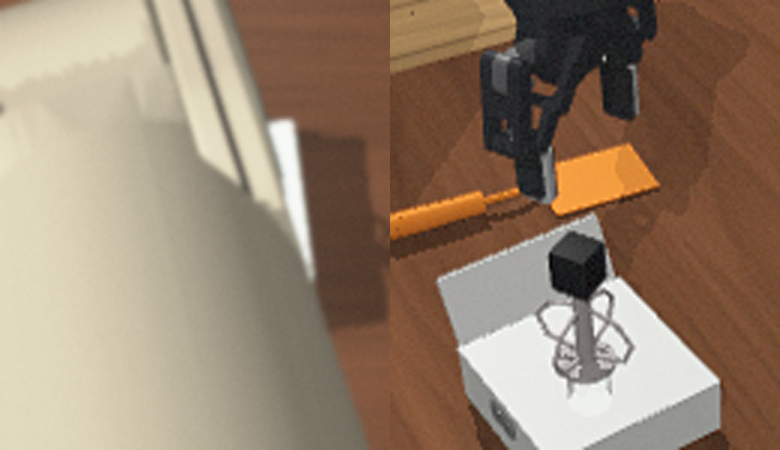

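The top view is blocked by the arm. The side view shows open fingers above the grip, centred to within a few mm. I'll descend and close.

Emit:
step_arm:
  series:
    - [[0,0,0,0,0.003,0.15,0],[0,0,0,0,0,0.15,0],[0,0,0,0,0,0.15,0],[0,0,0,0,0,0.12,0],[0,0,0,0,0,0.09,0],[0,0,0,0,0,0,0]]

```text
clock: 3.7
eef_pos: [516.5, 220.0, 112.7]
tool_rot: [-3.138, -0.001, 2.178]
force: [-1.1, 0.5, 1.4]
width: 85.3
gripper_force: 0.0
```

```bash
python3 - <<'E'
from h import *
S=ctrl.get_image('side')
cv2.imwrite('pics/m2.png',cv2.resize(cv2.cvtColor(S['img'],cv2.COLOR_RGB2BGR)[150:320,190:350],None,fx=3.5,fy=3.5,interpolation=2))
E
```

```text
(no output)
```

View pics/m2.png

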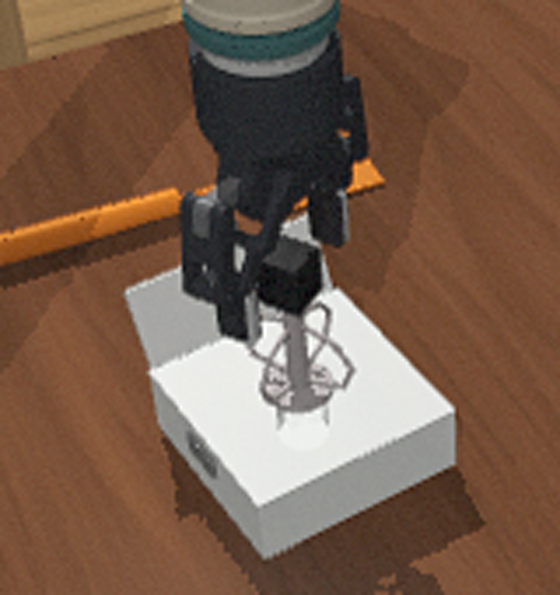

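The grip sits midway between the fingers, at crop (290,275) with tips at (245,335) and (335,243). Closing.

Emit:
step_arm:
  series:
    - [[0,0,0,0,0,0,1],[0,0,0,0,0,0,1],[0,0,0,0,0,0,1],[0,0,0,0,0,0,1],[0,0,0,0,0,0,1],[0,0,0,0,0,0,1],[0,0,0,0,0,0,1],[0,0,0,0,0,0,1]]

```text
clock: 4.55
eef_pos: [518.1, 220.3, 114.9]
tool_rot: [3.141, 0.0, 2.176]
force: [-0.2, -0.0, 5.9]
width: 27.3
gripper_force: 61.7
```

Emit:
step_arm:
  series:
    - [[0,0,0,0,0,-0.05,1],[0,0,0,0,0,-0.1,1],[0,0,0,0,0,-0.15,1],[0,0,0,0,0,-0.15,1],[0,0,0,0,0,-0.15,1],[0,0,0,0,0,-0.15,1],[0,0,0,0,0,-0.15,1],[0,0,0,0,0,-0.05,1],[0,0,0,0,0,0,1]]

```text
clock: 5.45
eef_pos: [518.2, 220.3, 257.6]
tool_rot: [3.14, 0.0, 2.176]
force: [1.0, -0.4, -2.0]
width: 27.3
gripper_force: 61.0
```

Emit:
step_arm:
  series:
    - [[0,0,-0.176,0,0,0,1],[0,0,-0.175,0,0,0,1],[0,0,0,-0.138,-0.177,0,1],[0,0,0,-0.138,-0.177,0,1],[0,0,0,-0.138,-0.177,0,1],[0,0,0,-0.138,-0.177,0,1],[0,0,0,-0.138,-0.177,0,1],[0,0,0,-0.138,-0.177,0,1],[0,0,0,-0.138,-0.177,0,1],[0,0,0,-0.138,-0.177,0,1],[0,0,0,-0.138,-0.177,0,1],[0,0,0,-0.138,-0.177,0,1]]

```text
clock: 6.65
eef_pos: [507.2, -117.5, 255.3]
tool_rot: [-3.14, -0.003, 2.452]
force: [0.6, 0.2, -1.9]
width: 27.1
gripper_force: 60.8
```

```bash
python3 - <<'E'
from h import *
s=ctrl.read_state();e=s['eef_pos'];print(e,s['tool_rot'],s['qpos'])
S=ctrl.get_image('side');T=ctrl.get_image('top')
for t in('beater','beater_grip','beater_tip','drive_mouth'):print(t,[(x['centre'],x['score']) for x in ctrl.recognise(S,t)[:2]])
for d in(-19,0): print(proj(S,e+np.array([0,0,-d])))
for dz in (19,-69,-91): print(dz,proj(S,e+np.array([0,0,dz])))
u=cv2.resize(cv2.cvtColor(S['img'],cv2.COLOR_RGB2BGR)[270:420,285:435],None,fx=3.9,fy=3.9,interpolation=2)
v=cv2.resize(cv2.cvtColor(T['img'],cv2.COLOR_RGB2BGR)[250:350,430:480],None,fx=4,fy=5.85,interpolation=2)
cv2.imwrite('pics/m3.png',np.hstack([u,v]))
E
```

```text
[ 507.23216401 -117.45399809  255.25846477] [-3.14016887e+00 -2.55956179e-03  2.45166462e+00] [ 0.03349788  0.42146494  0.1994265   1.84706604 -0.10469     0.88611267
  1.1633371 ]
beater [([359.7, 333.8], 0.79)]
beater_grip [([359.7, 336.6], 0.8)]
beater_tip [([360.6, 336.9], 0.98)]
drive_mouth [([355.5, 367.6], 0.8)]
[362.62916127 298.64514385]
[361.94848604 308.30403944]
19 [362.62916127 298.64514385]
-69 [359.68055152 340.48641045]
-91 [359.01790227 349.88951433]
```

View pics/m3.png

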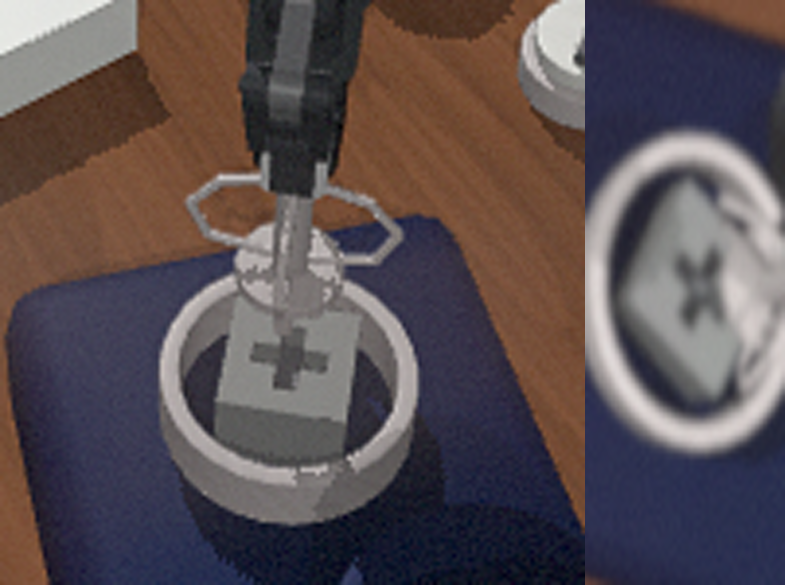

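Beater hangs upright. The collar is at side pixel (359,338), where kinematics predict it, and the socket plus is at about (359,362). Lower to just above the socket, then compare again.

Emit:
step_arm:
  series:
    - [[0,0,0,0,0,0.08,1],[0,0,0,0,0,0.08,1],[0,0,0,0,0,0,1],[0,0,0,0,0,0,1]]

```text
clock: 7.35
eef_pos: [508.0, -115.9, 232.1]
tool_rot: [-3.141, -0.001, 2.452]
force: [1.2, 0.1, -1.1]
width: 27.4
gripper_force: 60.6
```

```bash
python3 - <<'E'
from h import *
s=ctrl.read_state();e=s['eef_pos'];print(e,s['tool_rot'],s['force'])
S=ctrl.get_image('side');T=ctrl.get_image('top')
for p,n in((S,'S'),(T,'T')):
  print(n,'collar pred',proj(p,e+np.array([0,0,-66])),'tip',proj(p,e+np.array([0,0,-91])),'mm/px',np.round(np.array(p['R'])[0]*0+0,1).tolist()[:0])
  q=[proj(p,np.array([510,-115,153])+d) for d in np.eye(3)*10]; print(np.round(np.array(q)-proj(p,(510,-115,153)),2).tolist())
c=e[:2].round(); print(c)
a=rect(S,(510,-115),e[2]-63,45); b=rect(T,(510,-115),e[2]-63,45)
cv2.imwrite('pics/m4.png',np.hstack([a,b]))
E
```

```text
[ 508.0274524  -115.93467004  232.06997556] [-3.14080290e+00 -1.39308508e-03  2.45212729e+00] [ 1.22593373  0.05739533 -1.10640524]
S collar pred [358.99909272 348.14019749] tip [358.2783584 358.4128074] mm/px []
[[5.87, -2.7], [-3.53, -5.0], [0.3, -4.14]]
T collar pred [464.71982479 298.45482897] tip [459.9253292 299.3340832] mm/px []
[[-0.47, -5.58], [-5.51, 0.12], [1.93, -0.37]]
[ 508. -116.]
```

View pics/m4.png

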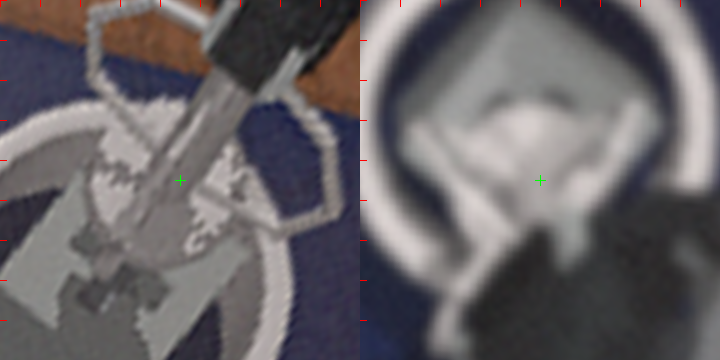

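Collar in side-rectified frame is at about (507.5,-116), matching the TCP (508,-115.9). The socket is at (510,-115.5), so I shift about 2 mm and probe downward.

Emit:
step_arm:
  series:
    - [[0,0,0,-0.009,0.011,0.02,1],[0,0,0,0,0,0.02,1],[0,0,0,0,0,0.02,1],[0,0,0,0,0,0.02,1],[0,0,0,0,0,0.01,1],[0,0,0,0,0,0,1]]

```text
clock: 8.05
eef_pos: [510.3, -116.0, 219.0]
tool_rot: [-3.141, -0.001, 2.451]
force: [-0.2, 0.2, -0.9]
width: 27.0
gripper_force: 60.7
```

Emit:
step_arm:
  series:
    - [[0,0,0,0,0,0.02,1],[0,0,0,0,0,0.02,1],[0,0,0,0,0,0,1]]

```text
clock: 8.35
eef_pos: [510.2, -115.9, 212.8]
tool_rot: [-3.141, -0.001, 2.451]
force: [0.1, 0.4, -0.6]
width: 27.3
gripper_force: 60.7
```

Stem is 6 mm or more into the slots without contact. Now I press on against the ejector.

Emit:
step_arm:
  series:
    - [[0,0,0,0,0,0.02,1],[0,0,0,0,0,0.02,1],[0,0,0,0,0,0.013,1],[0,0,0,0,0,0,1],[0,0,0,0,0,0,1]]

```text
clock: 8.85
eef_pos: [510.8, -116.1, 205.7]
tool_rot: [3.141, 0.001, 2.451]
force: [-0.2, 0.1, 4.7]
width: 27.1
gripper_force: 61.6
```

Emit:
step_arm:
  series:
    - [[0,0,0,0,0,0.013,1],[0,0,0,0,0,0.013,1],[0,0,0,0,0,0.007,1],[0,0,0,0,0,0,1],[0,0,0,0,0,0,1]]

```text
clock: 9.35
eef_pos: [510.9, -116.1, 201.0]
tool_rot: [3.141, 0.001, 2.451]
force: [-0.7, -0.2, 7.2]
width: 26.9
gripper_force: 61.8
```

Force is 7.2 N and rising like the spring, so full depth is close. Push on until there is a hard stop.

Emit:
step_arm:
  series:
    - [[0,0,0,0,0,0.007,1],[0,0,0,0,0,0.007,1],[0,0,0,0,0,0,1],[0,0,0,0,0,0,1]]

```text
clock: 9.75
eef_pos: [511.1, -116.1, 200.7]
tool_rot: [3.14, 0.002, 2.451]
force: [-3.6, 1.3, 22.3]
width: 27.2
gripper_force: 63.7
```

Hard stop at TCP z 200.7, as predicted for a flush collar (200.9). Check stability and look.

Emit:
step_arm:
  series:
    - [[0,0,0,0,0,0,1],[0,0,0,0,0,0,1],[0,0,0,0,0,0,1],[0,0,0,0,0,0,1],[0,0,0,0,0,0,1]]

```text
clock: 10.25
eef_pos: [511.1, -116.1, 200.7]
tool_rot: [3.14, 0.002, 2.451]
force: [-4.1, 1.3, 23.0]
width: 27.3
gripper_force: 63.7
```

```bash
python3 - <<'E'
from h import *
S=ctrl.get_image('side')
cv2.imwrite('pics/m5.png',cv2.resize(cv2.cvtColor(S['img'],cv2.COLOR_RGB2BGR)[290:430,285:435],None,fx=4,fy=4,interpolation=2))
E
```

```text
(no output)
```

View pics/m5.png

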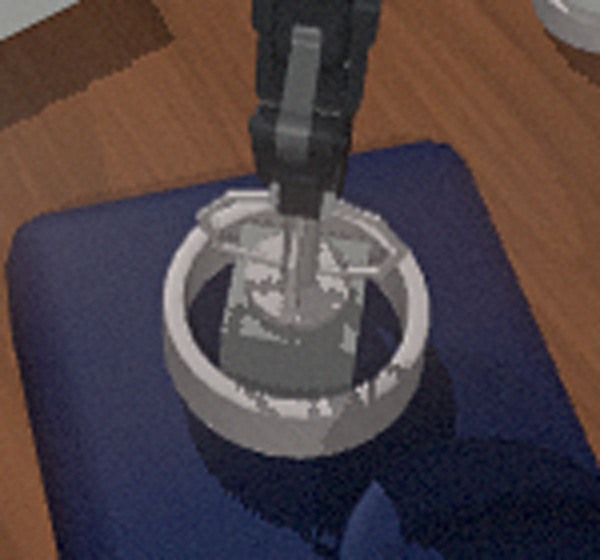

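The collar sits flat on the socket at crop (300,295), the shaft is upright, and the force is a steady 23 N.

```bash
python3 -c "
from cell import ctrl; print(ctrl.finish_job())"
```

```text
the job is handed in; nothing more can be done
None
```

The beater is in the mixer's drive socket with its ribs meshed, collar flush and shaft upright, still gripped and pressed home at a steady 23 N; I handed the job in at about 10 s, and the arm went nowhere near the sugar bowl, timer or spatula.

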